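Pack seven levelling feet flat in a round stock tin

TASK

Pack all seven large levelling feet into the round tin so that every one stands upright with its base flat on the tin's floor: one in the middle and six close round it. The four round the one in the middle are badly spread, so shift them along to open room for the two feet that stand on the table. Leave the small levelling foot and the other things on the table where they are.

Things in the scene. Friction and masses are not known exactly. Their poses are not given: they have to be found in the camera images.
- tin_floor (a point): shallow round open tin of bare metal, fixed to the table: inner diameter 185 mm, outer about 197 mm, rim 24 mm above the table, floor 3 mm above the table. Point at the middle of the tin's inner floor. z up. Seven 60 mm bases fit flat only as one in the middle and six round it, with about 2.5 mm of play; the wall is vertical and smooth
- foot_a_mid (a point): large levelling foot, 0.1-0.2 kg: round black base 60 mm across, 10 mm high, underside edge bevelled 3 mm, shallow cone on top (6 mm more); round steel stud 14 mm across upright from its middle, top 75 mm above the underside. Point on the axis, 37.5 mm above the underside; z up the stud. Starts loose in the tin, near its wall; a, b, c, d stand roughly a quarter turn apart, counter-clockwise
- foot_b_mid (a point): large levelling foot, 0.1-0.2 kg: round black base 60 mm across, 10 mm high, underside edge bevelled 3 mm, shallow cone on top (6 mm more); round steel stud 14 mm across upright from its middle, top 75 mm above the underside. Point on the axis, 37.5 mm above the underside; z up the stud. Starts loose in the tin, near its wall; a, b, c, d stand roughly a quarter turn apart, counter-clockwise
- foot_c_mid (a point): large levelling foot, 0.1-0.2 kg: round black base 60 mm across, 10 mm high, underside edge bevelled 3 mm, shallow cone on top (6 mm more); round steel stud 14 mm across upright from its middle, top 75 mm above the underside. Point on the axis, 37.5 mm above the underside; z up the stud. Starts loose in the tin, near its wall; a, b, c, d stand roughly a quarter turn apart, counter-clockwise
- foot_d_mid (a point): large levelling foot, 0.1-0.2 kg: round black base 60 mm across, 10 mm high, underside edge bevelled 3 mm, shallow cone on top (6 mm more); round steel stud 14 mm across upright from its middle, top 75 mm above the underside. Point on the axis, 37.5 mm above the underside; z up the stud. Starts loose in the tin, near its wall; a, b, c, d stand roughly a quarter turn apart, counter-clockwise
- foot_e_mid (a point): large levelling foot, 0.1-0.2 kg: round black base 60 mm across, 10 mm high, underside edge bevelled 3 mm, shallow cone on top (6 mm more); round steel stud 14 mm across upright from its middle, top 75 mm above the underside. Point on the axis, 37.5 mm above the underside; z up the stud. Starts loose in the tin, near its middle
- foot_f_mid (a point): large levelling foot, 0.1-0.2 kg: round black base 60 mm across, 10 mm high, underside edge bevelled 3 mm, shallow cone on top (6 mm more); round steel stud 14 mm across upright from its middle, top 75 mm above the underside. Point on the axis, 37.5 mm above the underside; z up the stud. Starts standing on the table beside the tin, left or right; to be packed.
- foot_g_mid (a point): large levelling foot, 0.1-0.2 kg: round black base 60 mm across, 10 mm high, underside edge bevelled 3 mm, shallow cone on top (6 mm more); round steel stud 14 mm across upright from its middle, top 75 mm above the underside. Point on the axis, 37.5 mm above the underside; z up the stud. Starts standing on the table beside the tin, left or right; to be packed.
- small_foot_mid (a point): a smaller levelling foot of another size, which does not belong in the tin: base 40 mm across, stud 10 mm across, 50 mm tall, standing on the table beside the tin. Point half-way up, 25 mm above the underside
- trowel: loose bystander: steel trowel lying flat, blade 130 x 90 mm, wooden handle above it along its x, 70 mm tall. Origin on the underside below the handle, blade's middle 75 mm along +x
- scraper: loose bystander: spatula-like scraper lying flat, about 280 mm long along its x. Origin on its underside
- can: loose bystander: closed can 64 mm across, 85 mm tall. Origin at the centre of its underside
- tape_roll: loose bystander: roll of tape lying flat, 90 mm across, 24 mm tall. Origin at the centre of its underside
- brush: loose bystander: brush lying flat, about 200 mm long along its x. Origin on its underside

How it is judged:
By the outcome, as a careful person would: the job done as asked, in the order asked, and still so for the second after the job is handed in, with the robot touching nothing.
It also fails if it takes over 72 s, if anything falls off the work surface, if the arm or the gripper's body presses on something with over 40 N, if the wrist force passes 120 N, or if a joint passes its speed limit or range.

ROBOT

A 6-joint arm with a two-finger parallel gripper is mounted at the origin on the work surface. World frame = base frame: x ahead of the robot, y to its left, z up, the work surface at z = 0. Lengths are in mm, angles in degrees, forces in N, time in s.
With the tool pointing down it reaches from about 250 to 775 mm from the base axis. Payload 4 kg.
Tool frame: the origin (TCP) lies on the front face of the gripper's body, between the roots of the fingers; the fingertips stand 97 mm ahead of it and the grasp point (between the pads) lies 78 mm ahead of it; z points along the fingers, y is the direction in which the jaws open and shut (so a half turn about z gives the same grasp; the last joint's range is limited). The gripper opens to 94 mm and grips with 3 to 60 N. Pads are 16 mm wide; open, the fingers measure 119 mm over their backs; the gripper's body (75 mm by 177 mm) begins 78 mm behind the grasp point.
Start: joints at [59.238, 4.996, 78.535, -0, 96.463, -5.907], TCP at [231.184, 499.063, 302.706] pointing down, gripper open.
Joint ranges: [-177.83, 177.83], [-43.37, 116.18], [15.69, 146.23], [-61.86, 241.86], [9.47, 152.12], [-147.06, 147.06]. Speed limits (degrees/s): [159.86, 159.86, 180, 180, 180, 180].

INTERFACE

Orientations are given as [roll, pitch, yaw] about the fixed x, y, z axes, in that order (R = Rz(yaw) Ry(pitch) Rx(roll)).
In Python, from rig import arm gives the robot as it stands. The module is installed in compiled form; this text tells all that it offers.
- The arm moves only by the tool play_rows, never from a script. Its arguments are lists of equal length, an entry for each row: "jaw": the opening, from 0 (shut) to 1 (fully open); "delta_pos": the shift along the world's x, y, z in m, a list of three; "rotation": the turn, a rotation vector about the world's x, y, z in rad, a list of three. A call has 1 to 12 rows; each row is the pose to reach, as a shift and turn from the pose commanded when the call began; what a row does not reach only later rows make up. A row lasts 1/8 s, in which the tool goes at most 62.5 mm and 10.7 degrees, less where a joint would pass 70% of its speed; a pose out of reach is approached as far as the arm can. A call with a gripper value outside its range is refused whole. The fingers move at their own pace and stop on an object; "grip_force" is the grip in N (left out, the last holds). Time passes only in rows, so rows that repeat a pose let the fingers close. It gives the time, the measured TCP pose, the force and the opening at its end, in the units of the state.
- arm.observe(): the state, without advancing time (a new reading comes with each control period).
- arm.grab_frame(name): name is "scene" or "top" or "wrist"; returns the picture (420x560x3 uint8, red, green, blue); there is no depth.
- arm.calibration(name): a dict with "vertical_fov" (degrees; the focal length in pixels is half the picture's height over the tangent of half this angle, whatever the lens; pixels are square), "cx", "cy" (the principal point, pixels), "dist_coeffs" ([k1, k2, p1, p2, k3] as OpenCV has them; the pictures are not rectified), "R" (3x3) and "t" (3): a world point X has camera coordinates R X + t. Camera axes: x right, y down, z forward; pixel columns grow to the right and rows downward; lengths in mm; the calibration is good to about 2 mm. A picture is of the moment at which its call begins: read the wrist's pose just before it. calibration takes no time and is no camera call; for the wrist camera it gives the pose at the moment of the call.
- arm.job_done(): hands the job in, once; it reports no verdict.
The state is a dict: "time_s": time; "joint_positions": joint angles; "qvel": joint speeds; "joint_efforts": joint torques, N m; "tcp_pos": TCP position; "ee_rot": TCP orientation; "force": force on the tool from outside, world axes, zero at the start; "moment": the same for the moment, N m; "opening": finger opening in mm.
Only numpy, scipy, OpenCV 4.12 (cv2) and the standard library are available. Lean on these libraries where they do the work, as an engineer would, in place of code of your own. Each camera call takes 0.05 s, during which the arm holds its last target.

## Working session

There is one attempt and no reset: what is moved stays moved. The work goes in short steps, Python scripts to look and compute and a tool call to move; the robot and the scene stay as the last step left them, time stands still between calls to the robot, and variables do not carry over. Pictures are saved under pics/ and viewed, and the job is handed in when it is done.

Besides the shell and the picture viewer there is one more tool, called in YAML: its name, and indented under it one key for each argument. play_rows: Moves the arm, as the interface text tells. Its arguments: {"type":"object","properties":{"jaw":{"type":"array"},"delta_pos":{"type":"array"},"rotation":{"type":"array"},"grip_force":{"type":"number"}},"required":["jaw","delta_pos","rotation"]}

```bash
mkdir -p pics; python3 - <<'E'
from rig import arm
import cv2
s=arm.observe(); print(s)
for n in("scene","top","wrist"):
    c=arm.calibration(n); print(n,c)
    im=arm.grab_frame(n); cv2.imwrite(f"pics/{n}0.png",im[:,:,::-1])
E
```

```text
{'time_s': 0.0, 'joint_positions': array([ 5.92370609e+01,  5.04061182e+00,  7.86229647e+01,  8.78202353e-05,
        9.64640431e+01, -5.90833530e+00]), 'qvel': array([ 0.10352008, -0.05679918, -0.06343262,  0.01165662,  0.00693181,
        0.14571721]), 'joint_efforts': array([ 3.02710714e-04, -3.40178847e+01, -3.02430832e+01,  7.18663190e-02,
        3.29462020e-02, -1.37553716e-04]), 'tcp_pos': array([231.01738725, 498.76429632, 301.5053809 ]), 'ee_rot': array([-1.79873067e+02, -1.32236218e-02,  1.55145391e+02]), 'force': array([-0.46979476,  0.08831968, -0.53307264]), 'moment': array([-0.01834961, -0.06294184,  0.02754846]), 'opening': 94.04992300629894}
scene {'vertical_fov': 55.92983631808305, 'cx': 275.8736173215196, 'cy': 214.6563821249454, 'dist_coeffs': array([-0.07139423,  0.        ,  0.        ,  0.        ,  0.        ]), 'R': array([[-0.73756361,  0.67518488,  0.011194  ],
       [ 0.39048624,  0.43996941, -0.80867015],
       [-0.55092688, -0.59207457, -0.58815583]]), 't': array([ 408.6691534 , -186.51909295, 1515.26141659])}
top {'vertical_fov': 49.87274373279288, 'cx': 287.603599222343, 'cy': 210.42088828621735, 'dist_coeffs': array([-0.10207472,  0.        ,  0.        ,  0.        ,  0.        ]), 'R': array([[ 0.00669551, -0.99945998, -0.03217003],
       [-0.99523846, -0.00353198, -0.09740598],
       [ 0.09723976,  0.03266903, -0.99472467]]), 't': array([  20.21654074,  553.06852341, 1127.55172021])}
wrist {'vertical_fov': 68.77640384106789, 'cx': 278.62620688518774, 'cy': 208.65176684924532, 'dist_coeffs': array([-0.05658795,  0.        ,  0.        ,  0.        ,  0.        ]), 'R': array([[ 0.42062235,  0.90723316, -0.00220086],
       [ 0.8817959 , -0.40825596,  0.23614204],
       [ 0.21333737, -0.10126733, -0.97171606]]), 't': array([-548.07999054,  -26.10899941,  389.98558367])}
```

View pics/top0.png

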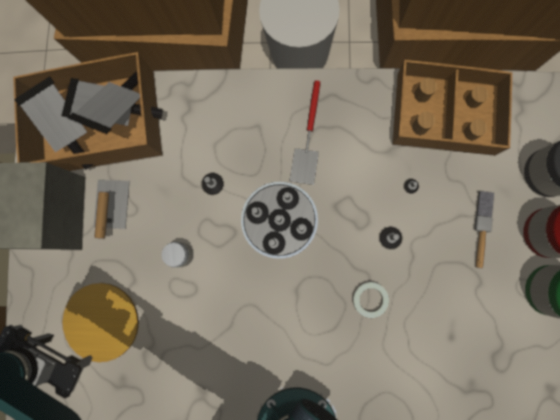

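View pics/scene0.png

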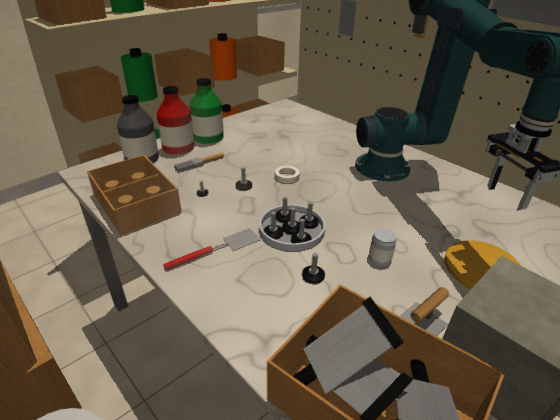

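View pics/wrist0.png

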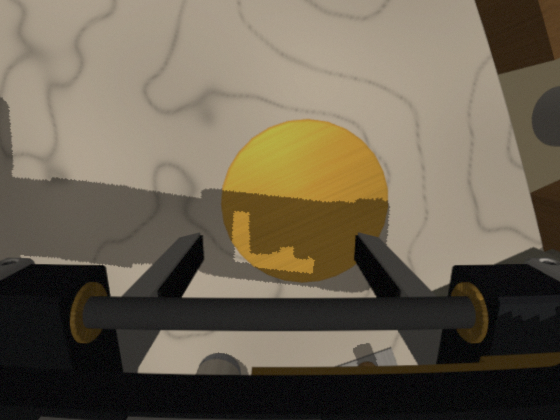

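The tin sits at about (279,220) in the top view, with five feet in it. The two feet to pack are at about (213,184) and (390,238), and the small foot is at (411,185). Next I'll get coarse positions and the wrist camera geometry.

```bash
cat > h.py <<'E'
import numpy as np, cv2
from rig import arm
from scipy.spatial.transform import Rotation as Rn
def K(c):
    f=210/np.tan(np.radians(c['vertical_fov']/2)); return np.array([[f,0,c['cx']],[0,f,c['cy']],[0,0,1.]])
def ray(c,uv):
    n=cv2.undistortPoints(np.array(uv,float).reshape(-1,1,2),K(c),np.array(c['dist_coeffs'])).reshape(-1,2)
    d=np.c_[n,np.ones(len(n))]@c['R']; o=-c['R'].T@c['t']; return o,d
def onz(c,uv,z):
    o,d=ray(c,uv); return o+d*((z-o[2])/d[:,2])[:,None]
def proj(c,X):
    r,_=cv2.Rodrigues(c['R']); return cv2.projectPoints(np.array(X,float).reshape(-1,1,3),r,np.array(c['t'],float),K(c),np.array(c['dist_coeffs']))[0].reshape(-1,2)
def snap(n,name):
    c=arm.calibration(n); im=arm.grab_frame(n)[:,:,::-1].copy(); cv2.imwrite(f"pics/{name}.png",im); np.save(f"pics/{name}.npy",c,allow_pickle=True); return c,im
E
python3 - <<'E'
from h import *
c=arm.calibration('top')
for n,p,z in [('tin',(279,220),24),('N',(288,197),10),('E',(302,229),10),('S',(274,243),10),('W',(257,212),10),('mid',(279,220),10),('f',(213,184),8),('g',(390,238),8),('small',(411,185),5),('can',(175,253),85),('tape',(371,300),24)]:
    print(n,onz(c,[p],z).round(0)[0])
s=arm.observe(); w=arm.calibration('wrist')
Rt=Rn.from_euler('xyz',s['ee_rot'],degrees=True).as_matrix()
o=-w['R'].T@w['t']; print('cam in tool',Rt.T@(o-s['tcp_pos']),'axes\n',(Rt.T@w['R'].T).round(3))
E
```

```text
tin [529.  45.  24.]
N [590.  23.  10.]
E [507. -14.  10.]
S [470.  58.  10.]
W [550. 103.  10.]
mid [530.  46.  10.]
f [624. 221.   8.]
g [ 484. -241.    8.]
small [ 623. -299.    5.]
can [442. 296.  85.]
tape [ 327. -189.   24.]
cam in tool [ 66.52215916  -0.89867697 -82.23875594] axes
 [[-0.    -0.972 -0.236]
 [ 1.    -0.    -0.   ]
 [ 0.    -0.236  0.972]]
```

play_rows:
  jaw: [0.35,0.35,0.35,0.35,0.35,0.35,0.35,0.35,0.35,0.35,0.35,0.35]
  delta_pos:
    - [0.358,-0.454,-0.083]
    - [0.358,-0.454,-0.083]
    - [0.358,-0.454,-0.083]
    - [0.358,-0.454,-0.083]
    - [0.358,-0.454,-0.083]
    - [0.358,-0.454,-0.083]
    - [0.358,-0.454,-0.083]
    - [0.358,-0.454,-0.083]
    - [0.358,-0.454,-0.083]
    - [0.358,-0.454,-0.083]
    - [0.358,-0.454,-0.083]
    - [0.358,-0.454,-0.083]
  rotation:
    - [0,0,0.436]
    - [0,0,0.436]
    - [0,0,0.436]
    - [0,0,0.436]
    - [0,0,0.436]
    - [0,0,0.436]
    - [0,0,0.436]
    - [0,0,0.436]
    - [0,0,0.436]
    - [0,0,0.436]
    - [0,0,0.436]
    - [0,0,0.436]
  grip_force: 15

```text
time_s: 1.65
tcp_pos: [588.7, 45.7, 219.5]
ee_rot: [180.0, -0.1, -179.9]
force: [0.5, -0.0, 0.2]
opening: 33.1
```

```bash
python3 - <<'E'
from h import *
c,im=snap('wrist','w1'); s=arm.observe(); print(s['time_s'],s['tcp_pos'],s['ee_rot'],s['joint_positions'],s['opening'])
E
```

```text
1.7 [588.61394939  46.05209311 219.82286428] [ 1.79964026e+02 -1.82635316e-02 -1.79811760e+02] [-1.04285148e+00  1.18182597e+01  8.02675809e+01  3.55961411e-02
  8.79331920e+01 -9.12323750e+01] 32.78148310358196
```

View pics/w1.png

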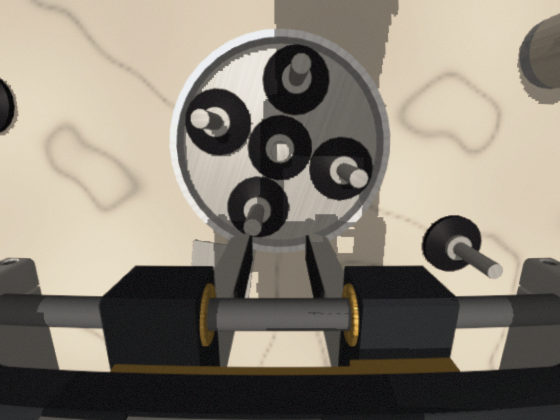

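The wrist view shows the tin at about (281,140), stud tops at about (300,66), (200,118), (281,153), (357,178) and (253,228), and a table foot at (452,243). I'll zoom in and fit circles.

```bash
python3 - <<'E'
from h import *
im=cv2.imread('pics/w1.png'); cr=im[20:260,160:410]; cv2.imwrite('pics/w1z.png',cv2.resize(cr,None,fx=2.4,fy=2.4,interpolation=cv2.INTER_CUBIC))
c=np.load('pics/w1.npy',allow_pickle=True).item()
g=cv2.cvtColor(im,cv2.COLOR_BGR2GRAY)
for z in [(300,66),(200,118),(281,153),(357,178),(253,228)]:
    print(z,g[z[1]-6:z[1]+7:2,z[0]-16:z[0]+17:2])
E
```

```text
(300, 66) [[  5  19  17  25  95 108 109 108 113 110 106 105 108  80  18  19  17]
 [ 17  20  16  27 100 107 108 109 113 107 105 106 107  87  18  20  14]
 [ 18  16  36  85 104 109 109 109 110 106 104 105 109  85  18  20  18]
 [ 16  43 103  77  99 108 107 112 108 107 104 109 108  78  13  11  17]
 [ 35 104 108  66  73 105 109 112 107 105 105 110  99  38  20  15  18]
 [ 98 108 106  63  60  94 108 109 106 103 109 104  87  34  18  17  12]
 [107 109 106  58  59  61  83 103 104 102  99  76  87  69  18  15  16]]
(200, 118) [[ 74  38  21  31 113 206 213 216 219 221 221 190  80  92 141 201 211]
 [ 72  35  27  58 190 203 205 207 210 212 214 209 121  65  66  73  96]
 [ 71  34  31  83 191 197 200 205 209 210 213 213 173  64  63  63  66]
 [ 75  31  24  86 194 200 202 205 209 212 213 214 191  68  61  59  60]
 [ 73  32  28  93 201 203 208 209 211 212 214 214 180  64  57  59  61]
 [ 75  34  29  46 181 193 195 200 200 203 205 206 154  63  58  59  61]
 [ 72  32  28  33 116 189 191 194 197 197 201 180  73  56  57  56  58]]
(281, 153) [[ 45 104 103  98 103 106 203 209 206 206 207 177 111 102  77  13  19]
 
[... 743 characters left out ...]
181 180 181 182 182 178 177 172 117  41  79  78]
 [110 101  96  79  65 166 179 179 178 178 180 180 173  65  65  80  81]
 [ 57  59  44  32  29 104 170 175 174 174 174 173 116  41  79  81  84]]
(253, 228) [[ 16  18  17  23  83 101  99 101  99 101  98  78  58  51  23  14  17]
 [ 18  16  18  38  98 103 104 102 101 101 100  94  58  16  10  18  13]
 [ 14  19  13  52  97  98 102 103 101 101 102  99  62  21  17  10  19]
 [ 31  17  17  58  98  99  99 100 100 103 102 101  52  13  18  11  18]
 [ 81  46  23  33  99 100  99  96  99 100 101 102  38  18  16  19  17]
 [ 85  85  57  22  72  96  97 101  98  97  97  67  19  16  14  14  17]
 [ 86  87  86  77  81  85  84  97  99  96  69  16  16  19  14  20  26]]
```

View pics/w1z.png

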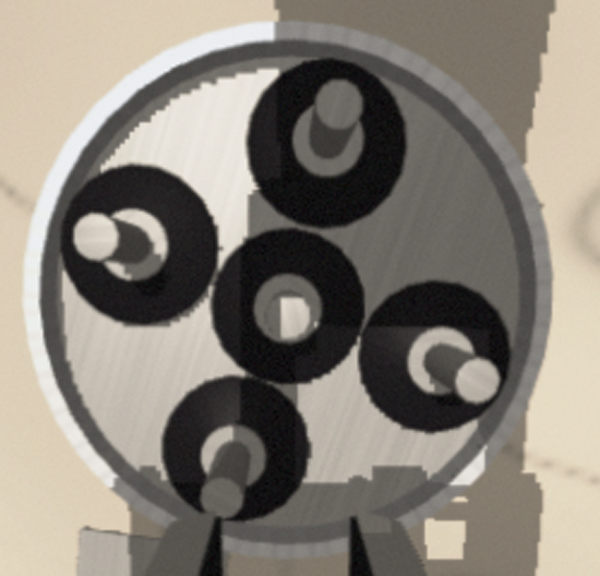

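```bash
cat >> h.py <<'E'
from scipy.optimize import least_squares
def fitc(P,r=None):
    P=P[:,:2]
    for it in range(6):
        c0=P.mean(0)
        f=lambda q:np.hypot(*(P-q[:2]).T)-(q[2] if r is None else r)
        q=least_squares(f,[*c0,30],loss='soft_l1',f_scale=0.5).x
        res=f(q); k=np.abs(res)<max(1.2,2*np.median(np.abs(res)))
        if k.all(): break
        P=P[k]
    return q,np.std(f(q)),len(P)
def rim(c,im,ctr,R0=92.5,z=24,skip=lambda a:False,th=20):
    # radial intensity profile at height z, find strongest rise near R0
    g=cv2.GaussianBlur(cv2.cvtColor(im,cv2.COLOR_BGR2GRAY),(3,3),0).astype(np.float32)
    pts=[]
    for a in np.radians(np.arange(0,360,3)):
        if skip(np.degrees(a)): continue
        rr=np.arange(R0-6,R0+6,0.25); X=np.c_[ctr[0]+rr*np.cos(a),ctr[1]+rr*np.sin(a),np.full(len(rr),z)]
        uv=proj(c,X).astype(np.float32); v=cv2.remap(g,uv[:,0].reshape(-1,1),uv[:,1].reshape(-1,1),1).ravel()
        d=v[4:]-v[:-4]; i=np.argmax(d)
        if d[i]>th: pts.append([*X[i+2][:2]])
    return np.array(pts)
E
cat > m1.py <<'E'
from h import *
import sys
def feet(name,guess,zb=3,th=52,fit=None):
    im=cv2.imread(f'pics/{name}.png'); c=np.load(f'pics/{name}.npy',allow_pickle=True).item()
    g=cv2.cvtColor(im,cv2.COLOR_BGR2GRAY).astype(np.float32); g=cv2.GaussianBlur(g,(3,3),0)
    for n,p in guess.items():
        pts=[]
        for a in np.radians(np.arange(0,360,5)):
            rr=np.arange(24,36,0.25); X=np.c_[p[0]+rr*np.cos(a),p[1]+rr*np.sin(a),np.full(len(rr),zb+9)]
            uv=proj(c,X).astype(np.float32); v=cv2.remap(g,uv[:,0].reshape(-1,1),uv[:,1].reshape(-1,1),1).ravel()
            d=v[4:]-v[:-4]; i=np.argmax(d)
            if d[i]>12: pts.append(X[i+2][:2])
        if len(pts)<10: print(n,'few'); continue
        q,s,k=fitc(np.array(pts)); q2,s2,k2=fitc(np.array(pts),30)
        print(n,'free',q.round(1),'sd %.2f n %d'%(s,k),'r30',q2[:2].round(1),'sd %.2f'%s2)
def tops(name,uv,z=78,th=None):
    im=cv2.imread(f'pics/{name}.png'); c=np.load(f'pics/{name}.npy',allow_pickle=True).item()
    g=cv2.cvtColor(im,cv2.COLOR_BGR2GRAY).astype(int)
    for n,(u,v,lo) in uv.items():
        m=(cv2.GaussianBlur(g.astype(np.float32),(3,3),0)>lo).astype(np.uint8); y0,x0=v-14,u-14
        sub=np.zeros_like(m); sub[y0:v+15,x0:u+15]=m[y0:v+15,x0:u+15]
        k,lab,st,ce=cv2.connectedComponentsWithStats(sub); l=lab[v,u]
        cs,_=cv2.findContours((lab==l).astype(np.uint8),0,1)
        P=onz(c,cs[0].reshape(-1,2),z); q,s,kk=fitc(P)
        print(n,'top',q.round(1),'cen',onz(c,[ce[l]],z)[0].round(1),'sd %.2f'%s,st[l][2:])
E
python3 - <<'E'
from m1 import *
im=cv2.imread('pics/w1.png'); c=np.load('pics/w1.npy',allow_pickle=True).item()
print('rough ctr',onz(c,[(279.8,140.2)],24))
ctr=onz(c,[(279.8,140.2)],24)[0]
# which angles hidden by fingers: lower part of image -> world +x? print
print('down dir',onz(c,[(279.8,230)],24)-ctr)
p=rim(c,im,ctr); print(fitc(p),fitc(p,92.5)[0])
g={n:onz(c,[q],12)[0][:2] for n,q in dict(N=(296,79),W=(218,122),M=(280,147),E=(341,168),S=(258,207),g=(452,243)).items()}
print({k:v.round(1) for k,v in g.items()})
feet('w1',g)
tops('w1',dict(W=(200,118,130),E=(357,178,130),S=(253,228,80)))
E
```

```text
rough ctr [[526.54993998  45.10347419  24.        ]]
down dir [[83.22467853  0.25131822  0.        ]]
(array([533.2044971 ,  44.99006948,  92.57057738]), np.float64(0.38330770524748414), 60) [533.15712271  44.95648246  30.        ]
{'N': array([473.1,  59.4]), 'W': array([510.4, -11.5]), 'M': array([533. ,  45.4]), 'E': array([552.2, 103. ]), 'S': array([590.3,  24.2]), 'g': array([627.5, 221. ])}
N free [473.9  59.   29.7] sd 0.22 n 68 r30 [473.9  59. ] sd 0.22
W free [510.9 -11.7  30. ] sd 0.41 n 63 r30 [510.9 -11.7] sd 0.39
M free [533.7  44.9  29.6] sd 0.33 n 70 r30 [533.8  44.9] sd 0.30
E free [553.  102.7  29.9] sd 0.31 n 70 r30 [553.  102.7] sd 0.31
S free [590.5  24.   29.9] sd 0.28 n 66 r30 [590.5  24. ] sd 0.28
g free [627.9 220.3  30.8] sd 0.56 n 56 r30 [627.4 219.4] sd 0.53
W top [510.2 -11.8   6.3] cen [509.6 -10.8  78. ] sd 0.20 [ 24  21 313]
E top [552.6 102.7   6.2] cen [552.6 102.7  78. ] sd 0.19 [ 18  17 241]
S top [590.6  23.2   6.7] cen [592.3  22.   78. ] sd 0.36 [ 22  24 290]
```

Bases fit r=30 within 0.4 mm. The tin centre is (533.2, 45.0). Ring feet are at 71°, 167°, 248° and 340°, so my target slots are 56.5°, 176.5°, 236.5° and 356.5°, leaving gaps at 116.5° and 296.5°. I'll start with the 71° foot.

play_rows:
  jaw: [0.35,0.35,0.35,0.35,0.35,0.1,0.05,0.05,0.05]
  delta_pos:
    - [-0.036,0.0575,0]
    - [-0.036,0.0575,0]
    - [-0.036,0.0575,-0.05]
    - [-0.036,0.0575,-0.088]
    - [-0.036,0.0575,-0.088]
    - [-0.036,0.0575,-0.088]
    - [-0.036,0.0575,-0.088]
    - [-0.036,0.0575,-0.088]
    - [-0.036,0.0575,-0.088]
  rotation:
    - [0,0,0]
    - [0,0,0]
    - [0,0,0]
    - [0,0,0]
    - [0,0,0]
    - [0,0,0]
    - [0,0,0]
    - [0,0,0]
    - [0,0,0]
  grip_force: 20

```text
time_s: 2.82
tcp_pos: [554.5, 103.0, 134.2]
ee_rot: [179.9, 0.3, -179.9]
force: [0.4, 3.4, 5.9]
opening: 13.5
```

```bash
python3 - <<'E'
from h import *
c,im=snap('wrist','w2'); s=arm.observe(); print(s['time_s'],s['tcp_pos'],s['ee_rot'],s['force'],s['moment'],s['opening'],s['qvel'])
snap('scene','s2')
E
```

```text
2.875 [554.52439978 103.01092642 134.21987145] [ 179.92411068    0.27181089 -179.87094736] [0.76160523 1.65180462 5.72279857] [ 0.29353757 -0.01334228 -0.01737346] 13.602217709476562 [ 0.02433413  0.04382579  0.06715555 -0.05152529  0.1379409  -0.03433608]
```

View pics/w2.png

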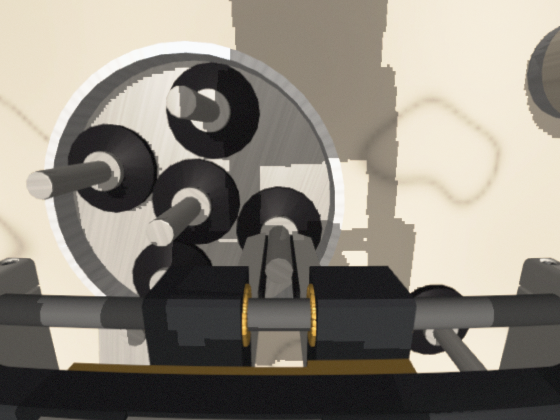

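play_rows:
  jaw: [0.05,0.05,0.05,0.05,0.05,0.05]
  delta_pos:
    - [0.0013,0,0.0045]
    - [0.0013,0,0.0045]
    - [0.0085,-0.003,0.0045]
    - [0.0157,-0.0059,0.0045]
    - [0.0157,-0.0059,0.0045]
    - [0.0157,-0.0059,0.0045]
  rotation:
    - [0,0,0]
    - [0,0,0]
    - [0,0,0]
    - [0,0,0]
    - [0,0,0]
    - [0,0,0]

```text
time_s: 3.68
tcp_pos: [568.8, 96.5, 135.9]
ee_rot: [180.0, -0.0, -179.9]
force: [-1.2, 1.1, -2.2]
opening: 13.5
```

play_rows:
  jaw: [0.05,0.05,0.35,0.35,0.35,0.35,0.35,0.35,0.35,0.35]
  delta_pos:
    - [0,0,-0.002]
    - [0,0,-0.002]
    - [0,0,-0.002]
    - [0,0,-0.002]
    - [0,0,-0.002]
    - [0,0,0.055]
    - [0.003,-0.007,0.084]
    - [0.0203,-0.0517,0.084]
    - [0.0203,-0.0517,0.084]
    - [0.0203,-0.0517,0.084]
  rotation:
    - [0,0,0]
    - [0,0,0]
    - [0,0,0]
    - [0,0,0]
    - [0,0,0]
    - [0,0,0]
    - [0,0,0]
    - [0,0,0]
    - [0,0,0]
    - [0,0,0]

```text
time_s: 4.92
tcp_pos: [588.9, 45.1, 219.7]
ee_rot: [180.0, -0.1, -179.9]
force: [-1.0, -0.3, -0.3]
opening: 33.1
```

```bash
cat > look.py <<'E'
from m1 import *
import sys
def look(name,g,ctr0=(533.2,45.)):
    s=arm.observe(); print(s['time_s'],s['tcp_pos'].round(2),s['ee_rot'].round(2),s['force'].round(1))
    c,im=snap('wrist',name)
    p=rim(c,im,ctr0); q,sd,n=fitc(p,92.5); print('rim',q[:2].round(2),round(sd,2),n,'free',fitc(p)[0].round(2))
    feet(name,g)
E
python3 - <<'E'
from look import *
look('w3',dict(N=(473.9,59),W=(510.9,-11.7),M=(533.8,44.9),E=(567.4,96.7),S=(590.5,24)))
E
```

```text
4.925 [588.89  45.11 219.74] [ 1.7995e+02 -6.0000e-02 -1.7990e+02] [-1.  -0.3 -0.3]
rim [533.48  44.97] 0.2 72 free [533.5   44.99  92.52]
N free [473.9  59.   29.7] sd 0.23 n 67 r30 [473.9  59. ] sd 0.23
W free [510.7 -11.8  29.9] sd 0.33 n 53 r30 [510.7 -11.8] sd 0.33
M free [533.7  43.4  29.7] sd 0.30 n 64 r30 [533.8  43.4] sd 0.30
E free [566.5  95.1  29.8] sd 0.30 n 67 r30 [566.5  95.1] sd 0.30
S free [590.5  23.9  29.9] sd 0.26 n 64 r30 [590.5  23.9] sd 0.26
```

View pics/w3.png

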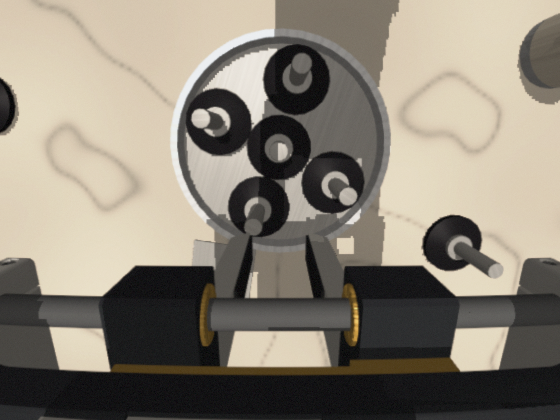

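The jaws centre the foot 1.5 mm lower in camera y than the tool y commanded, so I'll use tool y = camera y + 1.5. Foot E needs to go about 2 mm further out.

play_rows:
  jaw: [0.35,0.35,0.35,0.35,0.35,0.35,0.05,0.05,0.05]
  delta_pos:
    - [-0.0225,0.0515,0]
    - [-0.0225,0.0515,0]
    - [-0.0225,0.0515,-0.05]
    - [-0.0225,0.0515,-0.085]
    - [-0.0225,0.0515,-0.085]
    - [-0.0225,0.0515,-0.085]
    - [-0.0225,0.0515,-0.085]
    - [-0.0225,0.0515,-0.085]
    - [-0.0225,0.0515,-0.085]
  rotation:
    - [0,0,0]
    - [0,0,0]
    - [0,0,0]
    - [0,0,0]
    - [0,0,0]
    - [0,0,0]
    - [0,0,0]
    - [0,0,0]
    - [0,0,0]

```text
time_s: 6.1
tcp_pos: [567.4, 96.5, 136.7]
ee_rot: [180.0, 0.2, -179.9]
force: [-1.3, 1.0, 2.8]
opening: 13.6
```

play_rows:
  jaw: [0.05,0.05,0.05,0.05,0.05,0.35,0.35,0.35,0.35,0.35]
  delta_pos:
    - [0.0009,0,0.004]
    - [0.0021,0.0017,0.004]
    - [0.0021,0.0017,0.004]
    - [0.0021,0.0017,0.002]
    - [0.0021,0.0017,0.002]
    - [0.0021,0.0017,0.002]
    - [0.0021,0.0017,0.002]
    - [0.0021,0.0017,0.05]
    - [0.0021,0.0017,0.085]
    - [0.0021,0.0017,0.085]
  rotation:
    - [0,0,0]
    - [0,0,0]
    - [0,0,0]
    - [0,0,0]
    - [0,0,0]
    - [0,0,0]
    - [0,0,0]
    - [0,0,0]
    - [0,0,0]
    - [0,0,0]

```text
time_s: 7.35
tcp_pos: [570.5, 98.3, 224.6]
ee_rot: [180.0, 0.5, -179.9]
force: [0.6, -0.1, -0.1]
opening: 32.8
```

play_rows:
  jaw: [0.35,0.35,0.35,0.35,0.35,0.35,0.35,0.05,0.05,0.05,0.05]
  delta_pos:
    - [0.022,-0.073,0]
    - [0.022,-0.073,0]
    - [0.022,-0.073,-0.05]
    - [0.022,-0.073,-0.085]
    - [0.022,-0.073,-0.085]
    - [0.022,-0.073,-0.085]
    - [0.022,-0.073,-0.085]
    - [0.022,-0.073,-0.085]
    - [0.022,-0.073,-0.085]
    - [0.022,-0.073,-0.085]
    - [0.022,-0.073,-0.085]
  rotation:
    - [0,0,0]
    - [0,0,0]
    - [0,0,0]
    - [0,0,0]
    - [0,0,0]
    - [0,0,0]
    - [0,0,0]
    - [0,0,0]
    - [0,0,0]
    - [0,0,0]
    - [0,0,0]

```text
time_s: 8.72
tcp_pos: [591.1, 25.2, 135.9]
ee_rot: [180.0, 0.1, -179.9]
force: [-0.5, 0.1, 2.9]
opening: 13.6
```

play_rows:
  jaw: [0.05,0.05,0.05,0.05,0.05,0.05,0.05,0.35,0.35,0.35,0.35,0.35]
  delta_pos:
    - [0.0005,0,0.003]
    - [0.0015,0.004,0.003]
    - [0.004,0.009,0.003]
    - [0.0054,0.0175,0.003]
    - [0.0054,0.0175,0.003]
    - [0.0054,0.0175,0.001]
    - [0.0054,0.0175,0.001]
    - [0.0054,0.0175,0.001]
    - [0.0054,0.0175,0.001]
    - [0.0054,0.0175,0.05]
    - [0.0054,0.0175,0.085]
    - [0.0054,0.0175,0.085]
  rotation:
    - [0,0,0]
    - [0,0,0]
    - [0,0,0]
    - [0,0,0]
    - [0,0,0]
    - [0,0,0]
    - [0,0,0]
    - [0,0,0]
    - [0,0,0]
    - [0,0,0]
    - [0,0,0]
    - [0,0,0]

```text
time_s: 10.22
tcp_pos: [597.9, 42.6, 224.8]
ee_rot: [-180.0, 0.5, -179.9]
force: [0.8, -1.3, -0.2]
opening: 33.0
```

play_rows:
  jaw: [0.35,0.35,0.35]
  delta_pos:
    - [-0.007,0.0023,0]
    - [-0.007,0.0023,0]
    - [-0.007,0.0023,0]
  rotation:
    - [0,0,0]
    - [0,0,0]
    - [0,0,0]

```text
time_s: 10.6
tcp_pos: [588.5, 45.0, 218.6]
ee_rot: [180.0, -0.2, -179.9]
force: [0.1, 0.7, 0.9]
opening: 33.0
```

```bash
python3 - <<'E'
from look import *
look('w4',dict(N=(473.9,59),W=(510.9,-11.7),M=(533.8,43.4),E=(567.7,96.7),S=(595.4,41.2)))
E
```

```text
10.6 [588.52  45.03 218.61] [ 1.7999e+02 -1.6000e-01 -1.7987e+02] [0.1 0.7 0.9]
rim [533.45  44.98] 0.17 70 free [533.49  45.01  92.55]
N free [473.9  59.   29.7] sd 0.25 n 69 r30 [473.9  59. ] sd 0.25
W free [510.7 -11.8  29.9] sd 0.35 n 55 r30 [510.7 -11.8] sd 0.35
M free [533.6  43.6  29.6] sd 0.23 n 68 r30 [533.6  43.6] sd 0.23
E free [567.1  96.4  29.9] sd 0.32 n 66 r30 [567.2  96.5] sd 0.32
S free [595.3  41.   29.9] sd 0.34 n 68 r30 [595.3  41. ] sd 0.34
```

View pics/w4.png

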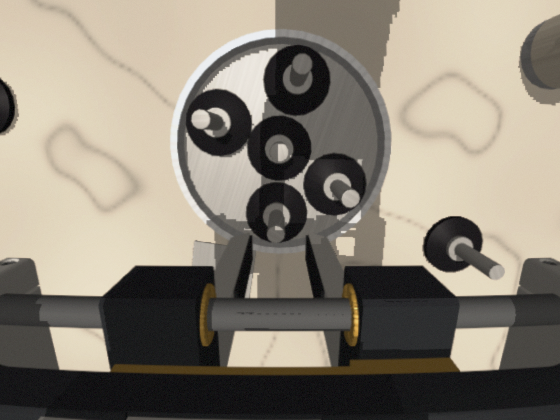

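play_rows:
  jaw: [0.35,0.35,0.35,0.35,0.35,0.35,0.35,0.05,0.05,0.05,0.05]
  delta_pos:
    - [-0.115,0.0155,0]
    - [-0.115,0.0155,0]
    - [-0.115,0.0155,0]
    - [-0.115,0.0155,-0.05]
    - [-0.115,0.0155,-0.084]
    - [-0.115,0.0155,-0.084]
    - [-0.115,0.0155,-0.084]
    - [-0.115,0.0155,-0.084]
    - [-0.115,0.0155,-0.084]
    - [-0.115,0.0155,-0.084]
    - [-0.115,0.0155,-0.084]
  rotation:
    - [0,0,0]
    - [0,0,0]
    - [0,0,0]
    - [0,0,0]
    - [0,0,0]
    - [0,0,0]
    - [0,0,0]
    - [0,0,0]
    - [0,0,0]
    - [0,0,0]
    - [0,0,0]

```text
time_s: 12.02
tcp_pos: [475.0, 60.5, 137.5]
ee_rot: [180.0, 0.2, -179.9]
force: [-0.6, 0.2, 4.8]
opening: 13.5
```

play_rows:
  jaw: [0.05,0.05,0.05,0.05,0.05,0.05,0.35,0.35,0.35,0.35,0.35]
  delta_pos:
    - [0.001,0,0.004]
    - [-0.0003,-0.005,0.004]
    - [-0.0013,-0.0102,0.004]
    - [-0.0013,-0.0102,0.004]
    - [-0.0013,-0.0102,0.002]
    - [-0.0013,-0.0102,0.002]
    - [-0.0013,-0.0102,0.002]
    - [-0.0013,-0.0102,0.002]
    - [-0.0013,-0.0102,0.05]
    - [-0.0013,-0.0102,0.084]
    - [-0.0013,-0.0102,0.084]
  rotation:
    - [0,0,0]
    - [0,0,0]
    - [0,0,0]
    - [0,0,0]
    - [0,0,0]
    - [0,0,0]
    - [0,0,0]
    - [0,0,0]
    - [0,0,0]
    - [0,0,0]
    - [0,0,0]

```text
time_s: 13.4
tcp_pos: [474.6, 50.3, 223.9]
ee_rot: [180.0, 0.5, -179.9]
force: [-0.1, -0.2, -0.5]
opening: 33.3
```

play_rows:
  jaw: [0.35,0.35,0.35,0.35,0.35,0.35,0.35,0.05,0.05,0.05,0.05]
  delta_pos:
    - [0.038,-0.0606,0]
    - [0.038,-0.0606,0]
    - [0.038,-0.0606,-0.04]
    - [0.038,-0.0606,-0.084]
    - [0.038,-0.0606,-0.084]
    - [0.038,-0.0606,-0.084]
    - [0.038,-0.0606,-0.084]
    - [0.038,-0.0606,-0.084]
    - [0.038,-0.0606,-0.084]
    - [0.038,-0.0606,-0.084]
    - [0.038,-0.0606,-0.084]
  rotation:
    - [0,0,0]
    - [0,0,0]
    - [0,0,0]
    - [0,0,0]
    - [0,0,0]
    - [0,0,0]
    - [0,0,0]
    - [0,0,0]
    - [0,0,0]
    - [0,0,0]
    - [0,0,0]

```text
time_s: 14.78
tcp_pos: [511.2, -10.4, 137.0]
ee_rot: [-180.0, 0.1, -179.9]
force: [-0.4, 0.2, 3.7]
opening: 13.7
```

play_rows:
  jaw: [0.05,0.05,0.05,0.05,0.05,0.05,0.35,0.35,0.35,0.35,0.35]
  delta_pos:
    - [0,-0.0008,0.0035]
    - [-0.0055,0.0015,0.0035]
    - [-0.0109,0.0051,0.0035]
    - [-0.0109,0.0051,0.0035]
    - [-0.0109,0.0051,0.0013]
    - [-0.0109,0.0051,0.0013]
    - [-0.0109,0.0051,0.0013]
    - [-0.0109,0.0051,0.0013]
    - [-0.0109,0.0051,0.05]
    - [-0.0109,0.0051,0.084]
    - [-0.0109,0.0051,0.084]
  rotation:
    - [0,0,0]
    - [0,0,0]
    - [0,0,0]
    - [0,0,0]
    - [0,0,0]
    - [0,0,0]
    - [0,0,0]
    - [0,0,0]
    - [0,0,0]
    - [0,0,0]
    - [0,0,0]

```text
time_s: 16.15
tcp_pos: [501.7, -5.5, 224.0]
ee_rot: [-179.9, 0.5, -179.9]
force: [-0.3, -0.1, 0.1]
opening: 32.7
```

play_rows:
  jaw: [0.35,0.35,0.35,0.35]
  delta_pos:
    - [0.0892,0.0502,0]
    - [0.0892,0.0502,0]
    - [0.0892,0.0502,0]
    - [0.0892,0.0502,0]
  rotation:
    - [0,0,0]
    - [0,0,0]
    - [0,0,0]
    - [0,0,0]

```text
time_s: 16.65
tcp_pos: [588.3, 44.8, 218.6]
ee_rot: [-180.0, -0.2, -179.9]
force: [-0.6, 0.8, -0.7]
opening: 32.6
```

```bash
python3 - <<'E'
from look import *
look('w5',dict(N=(471.6,48.8),W=(499.3,-6.7),M=(533.8,43.4),E=(567.7,96.7),S=(595.4,41.2)))
E
```

```text
16.65 [588.35  44.79 218.62] [-179.99   -0.18 -179.87] [-0.6  0.8 -0.7]
rim [533.5   45.06] 0.19 75 free [533.51  45.06  92.51]
N free [471.5  48.7  29.7] sd 0.27 n 63 r30 [471.4  48.7] sd 0.27
W free [499.1  -6.6  29.9] sd 0.40 n 59 r30 [499.1  -6.6] sd 0.40
M free [533.6  43.5  29.7] sd 0.27 n 71 r30 [533.6  43.5] sd 0.27
E free [567.3  96.4  29.9] sd 0.32 n 67 r30 [567.3  96.5] sd 0.32
S free [595.2  41.   29.9] sd 0.28 n 68 r30 [595.2  41. ] sd 0.28
```

View pics/w5.png

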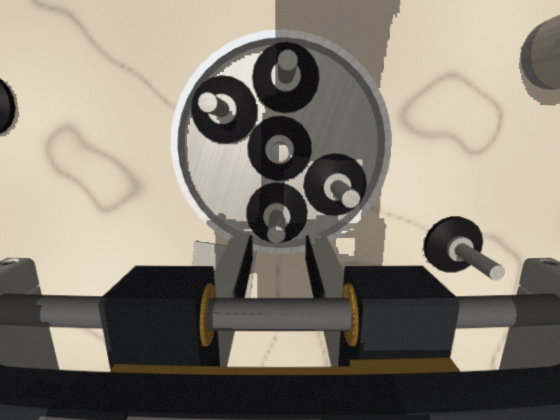

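play_rows:
  jaw: [0.35,0.35,0.35,0.35,0.35,0.35,0.05,0.05,0.05,0.05]
  delta_pos:
    - [-0.0555,0,0]
    - [-0.0555,0,0]
    - [-0.0555,0,-0.04]
    - [-0.0555,0,-0.084]
    - [-0.0555,0,-0.084]
    - [-0.0555,0,-0.084]
    - [-0.0555,0,-0.084]
    - [-0.0555,0,-0.084]
    - [-0.0555,0,-0.084]
    - [-0.0555,0,-0.084]
  rotation:
    - [0,0,0]
    - [0,0,0]
    - [0,0,0]
    - [0,0,0]
    - [0,0,0]
    - [0,0,0]
    - [0,0,0]
    - [0,0,0]
    - [0,0,0]
    - [0,0,0]

```text
time_s: 17.95
tcp_pos: [534.5, 45.0, 137.8]
ee_rot: [180.0, 0.2, -179.9]
force: [0.7, -0.2, 4.7]
opening: 13.5
```

play_rows:
  jaw: [0.05,0.05,0.05,0.05,0.35,0.35,0.35,0.35,0.35]
  delta_pos:
    - [0,0.0005,0.003]
    - [0,0.0016,0.003]
    - [0,0.0016,0.001]
    - [0,0.0016,0.001]
    - [0,0.0016,0.001]
    - [0,0.0016,0.001]
    - [0,0.0016,0.05]
    - [0,0.0016,0.084]
    - [0,0.0016,0.084]
  rotation:
    - [0,0,0]
    - [0,0,0]
    - [0,0,0]
    - [0,0,0]
    - [0,0,0]
    - [0,0,0]
    - [0,0,0]
    - [0,0,0]
    - [0,0,0]

```text
time_s: 19.08
tcp_pos: [535.3, 46.5, 223.5]
ee_rot: [-180.0, 0.4, -179.9]
force: [0.3, 0.4, 0.3]
opening: 33.0
```

play_rows:
  jaw: [0.35,0.35,0.35,0.35,0.35,0.35,0.35]
  delta_pos:
    - [0.1515,0.1734,0]
    - [0.1515,0.1734,0]
    - [0.1515,0.1734,0]
    - [0.1515,0.1734,0]
    - [0.1515,0.1734,0]
    - [0.1515,0.1734,0]
    - [0.1515,0.1734,0]
  rotation:
    - [0,0,0]
    - [0,0,0]
    - [0,0,0]
    - [0,0,0]
    - [0,0,0]
    - [0,0,0]
    - [0,0,0]

```text
time_s: 19.95
tcp_pos: [684.6, 218.8, 220.1]
ee_rot: [-180.0, -0.0, -179.9]
force: [0.2, -0.3, -0.7]
opening: 33.1
```

```bash
python3 - <<'E'
from m1 import *
s=arm.observe(); print(s['time_s'],s['tcp_pos'].round(2),s['ee_rot'].round(2))
c,im=snap('wrist','w6')
feet('w6',dict(f=(627.5,220)),zb=0)
E
```

```text
19.95 [684.6  218.78 220.14] [-1.7998e+02 -3.0000e-02 -1.7994e+02]
f free [629.8 223.7  29.7] sd 0.21 n 72 r30 [629.9 223.7] sd 0.21
```

View pics/w6.png

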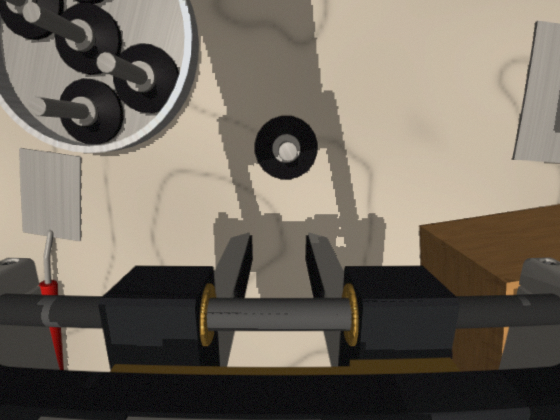

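play_rows:
  jaw: [0.35,0.35,0.35,0.35,0.35,0.35,0.35,0.05,0.05,0.05,0.05]
  delta_pos:
    - [-0.055,0.0052,0]
    - [-0.055,0.0052,0]
    - [-0.055,0.0052,-0.04]
    - [-0.055,0.0052,-0.084]
    - [-0.055,0.0052,-0.086]
    - [-0.055,0.0052,-0.086]
    - [-0.055,0.0052,-0.086]
    - [-0.055,0.0052,-0.086]
    - [-0.055,0.0052,-0.086]
    - [-0.055,0.0052,-0.086]
    - [-0.055,0.0052,-0.086]
  rotation:
    - [0,0,0]
    - [0,0,0]
    - [0,0,0]
    - [0,0,0]
    - [0,0,0]
    - [0,0,0]
    - [0,0,0]
    - [0,0,0]
    - [0,0,0]
    - [0,0,0]
    - [0,0,0]

```text
time_s: 21.38
tcp_pos: [630.5, 225.3, 135.0]
ee_rot: [180.0, 0.1, -179.9]
force: [0.0, 0.2, 3.8]
opening: 13.8
```

play_rows:
  jaw: [0.05,0.05,0.05,0.05,0.05,0.05,0.05,0.05,0.05,0.05]
  delta_pos:
    - [0,0,0.045]
    - [0,0,0.089]
    - [-0.02,-0.02,0.089]
    - [-0.06,-0.06,0.089]
    - [-0.1,-0.1,0.089]
    - [-0.1236,-0.1234,0.089]
    - [-0.1236,-0.1234,0.089]
    - [-0.1236,-0.1234,0.06]
    - [-0.1236,-0.1234,0.033]
    - [-0.1236,-0.1234,0.033]
  rotation:
    - [0,0,0]
    - [0,0,0]
    - [0,0,0]
    - [0,0,0]
    - [0,0,0]
    - [0,0,0]
    - [0,0,0]
    - [0,0,0]
    - [0,0,0]
    - [0,0,0]

```text
time_s: 22.62
tcp_pos: [505.5, 102.2, 164.3]
ee_rot: [-180.0, -0.4, -179.8]
force: [-0.1, 1.0, -0.3]
opening: 13.4
```

```bash
python3 - <<'E'
from m1 import *
s=arm.observe(); print(s['time_s'],s['tcp_pos'].round(2),s['ee_rot'].round(2),s['force'].round(1),s['opening'])
c,im=snap('wrist','w7')
snap('scene','s7')
E
```

```text
22.625 [505.48 102.24 164.3 ] [-180.     -0.36 -179.84] [-0.1  1.  -0.3] 13.436272543863645
```

View pics/w7.png

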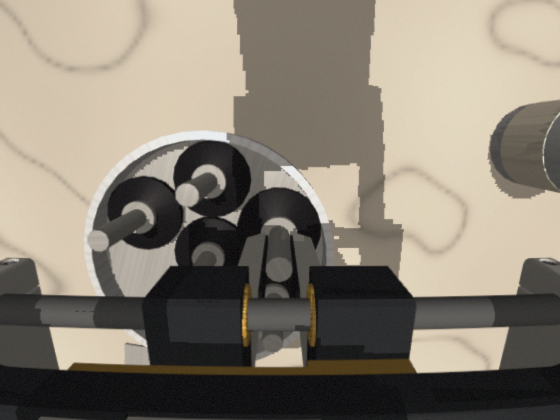

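play_rows:
  jaw: [0.05,0.05,0.05,0.05,0.05,0.05]
  delta_pos:
    - [0,0,0]
    - [0,0,-0.005]
    - [0,0,-0.01]
    - [0,0,-0.015]
    - [0,0,-0.018]
    - [0,0,-0.018]
  rotation:
    - [0,0,0]
    - [0,0,0]
    - [0,0,0]
    - [0,0,0]
    - [0,0,0]
    - [0,0,0]

```text
time_s: 23.48
tcp_pos: [506.3, 101.7, 148.8]
ee_rot: [180.0, -0.1, -179.9]
force: [0.3, -0.0, -1.6]
opening: 13.6
```

play_rows:
  jaw: [0.05,0.05,0.05,0.05,0.05,0.05]
  delta_pos:
    - [0,0,-0.004]
    - [0,0,-0.007]
    - [0,0,-0.01]
    - [0,0,-0.011]
    - [0,0,-0.011]
    - [0,0,-0.011]
  rotation:
    - [0,0,0]
    - [0,0,0]
    - [0,0,0]
    - [0,0,0]
    - [0,0,0]
    - [0,0,0]

```text
time_s: 24.22
tcp_pos: [506.7, 101.8, 138.3]
ee_rot: [180.0, 0.0, -179.9]
force: [-0.3, -0.9, -1.1]
opening: 13.4
```

play_rows:
  jaw: [0.05,0.05,0.35,0.35,0.35,0.35,0.35,0.35,0.35,0.35]
  delta_pos:
    - [0,0,-0.001]
    - [0,0,-0.001]
    - [0,0,-0.001]
    - [0,0,-0.001]
    - [0,0,0.05]
    - [0,0,0.082]
    - [0.0826,-0.0568,0.082]
    - [0.0826,-0.0568,0.082]
    - [0.0826,-0.0568,0.082]
    - [0.0826,-0.0568,0.082]
  rotation:
    - [0,0,0]
    - [0,0,0]
    - [0,0,0]
    - [0,0,0]
    - [0,0,0]
    - [0,0,0]
    - [0,0,0]
    - [0,0,0]
    - [0,0,0]
    - [0,0,0]

```text
time_s: 25.48
tcp_pos: [588.6, 45.3, 219.5]
ee_rot: [180.0, -0.1, -179.9]
force: [0.3, -0.6, 0.7]
opening: 33.2
```

```bash
python3 - <<'E'
from look import *
look('w8',dict(N=(471.6,48.8),W=(499.3,-6.7),M=(533.6,45),E=(567.3,96.4),S=(595.4,41.2),f=(505.8,100.3)))
E
```

```text
25.475 [588.6   45.32 219.54] [ 1.7996e+02 -1.0000e-01 -1.7987e+02] [ 0.3 -0.6  0.7]
rim [533.5  45. ] 0.18 70 free [533.54  45.02  92.55]
N free [471.3  48.7  29.7] sd 0.29 n 64 r30 [471.3  48.6] sd 0.29
W free [499.1  -6.7  29.9] sd 0.33 n 54 r30 [499.1  -6.7] sd 0.33
M free [532.   45.3  29.7] sd 0.25 n 72 r30 [532.   45.3] sd 0.26
E free [567.3  96.4  29.9] sd 0.31 n 67 r30 [567.3  96.5] sd 0.31
S free [595.2  41.   30. ] sd 0.37 n 68 r30 [595.2  41. ] sd 0.37
f free [505.8 100.1  29.8] sd 0.25 n 70 r30 [505.8 100.1] sd 0.25
```

View pics/w8.png

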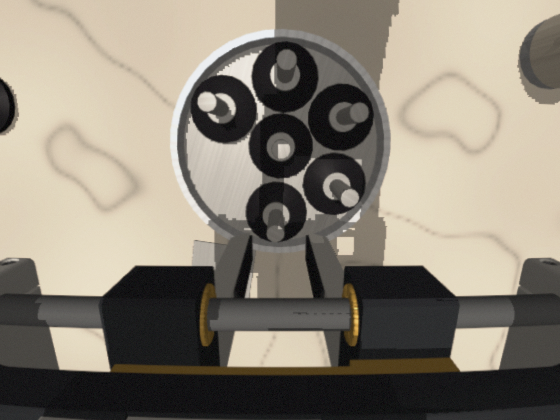

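play_rows:
  jaw: [0.35,0.35,0.35,0.35,0.35,0.35,0.35,0.35]
  delta_pos:
    - [-0.047,-0.286,0]
    - [-0.047,-0.286,0]
    - [-0.047,-0.286,0]
    - [-0.047,-0.286,0]
    - [-0.047,-0.286,0]
    - [-0.047,-0.286,0]
    - [-0.047,-0.286,0]
    - [-0.047,-0.286,0]
  rotation:
    - [0,0,0]
    - [0,0,0]
    - [0,0,0]
    - [0,0,0]
    - [0,0,0]
    - [0,0,0]
    - [0,0,0]
    - [0,0,0]

```text
time_s: 26.52
tcp_pos: [542.4, -239.2, 220.4]
ee_rot: [180.0, 0.0, -179.7]
force: [-0.2, -0.0, -0.7]
opening: 32.9
```

```bash
python3 - <<'E'
from m1 import *
s=arm.observe(); print(s['time_s'],s['tcp_pos'].round(2),s['ee_rot'].round(2))
c,im=snap('wrist','w9')
print(proj(c,[484,-241,9]))
feet('w9',dict(g=(484,-241)),zb=0)
E
```

```text
26.525 [ 542.43 -239.24  220.36] [ 1.7997e+02  1.0000e-02 -1.7974e+02]
[[278.65028734 143.65961032]]
g free [ 488.4 -243.2   29.7] sd 0.20 n 72 r30 [ 488.5 -243.2] sd 0.20
```

View pics/w9.png

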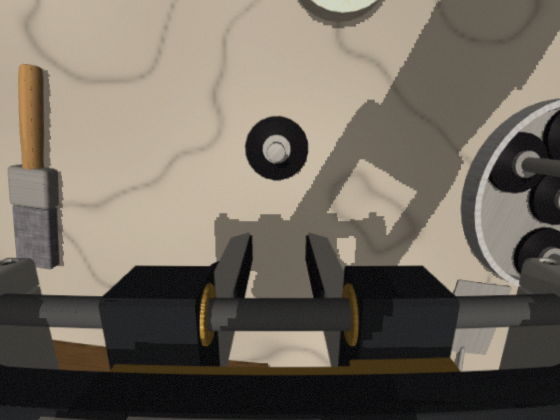

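play_rows:
  jaw: [0.35,0.35,0.35,0.35,0.35,0.35,0.35,0.05,0.05,0.05,0.05]
  delta_pos:
    - [-0.0535,-0.0007,0]
    - [-0.0535,-0.0007,0]
    - [-0.0535,-0.0007,-0.04]
    - [-0.0535,-0.0007,-0.084]
    - [-0.0535,-0.0007,-0.086]
    - [-0.0535,-0.0007,-0.086]
    - [-0.0535,-0.0007,-0.086]
    - [-0.0535,-0.0007,-0.086]
    - [-0.0535,-0.0007,-0.086]
    - [-0.0535,-0.0007,-0.086]
    - [-0.0535,-0.0007,-0.086]
  rotation:
    - [0,0,0]
    - [0,0,0]
    - [0,0,0]
    - [0,0,0]
    - [0,0,0]
    - [0,0,0]
    - [0,0,0]
    - [0,0,0]
    - [0,0,0]
    - [0,0,0]
    - [0,0,0]

```text
time_s: 27.95
tcp_pos: [489.0, -241.9, 134.9]
ee_rot: [-180.0, 0.1, -179.9]
force: [-1.0, 1.0, 3.6]
opening: 13.3
```

play_rows:
  jaw: [0.05,0.05,0.05,0.05,0.05,0.05,0.05,0.05,0.05,0.05,0.05,0.05]
  delta_pos:
    - [0,0,0.045]
    - [0,0,0.089]
    - [0.012,0.04,0.089]
    - [0.028,0.09,0.089]
    - [0.044,0.14,0.089]
    - [0.06,0.19,0.089]
    - [0.0731,0.2328,0.089]
    - [0.0731,0.2328,0.089]
    - [0.0731,0.2328,0.089]
    - [0.0731,0.2328,0.06]
    - [0.0731,0.2328,0.033]
    - [0.0731,0.2328,0.033]
  rotation:
    - [0,0,0]
    - [0,0,0]
    - [0,0,0]
    - [0,0,0]
    - [0,0,0]
    - [0,0,0]
    - [0,0,0]
    - [0,0,0]
    - [0,0,0]
    - [0,0,0]
    - [0,0,0]
    - [0,0,0]

```text
time_s: 29.45
tcp_pos: [559.8, -10.2, 164.3]
ee_rot: [180.0, -0.4, -180.0]
force: [-0.2, -0.0, -1.8]
opening: 13.6
```

play_rows:
  jaw: [0.05,0.05,0.05,0.05,0.05,0.05]
  delta_pos:
    - [0,0,0]
    - [0,0,-0.005]
    - [0,0,-0.01]
    - [0,0,-0.015]
    - [0,0,-0.018]
    - [0,0,-0.018]
  rotation:
    - [0,0,0]
    - [0,0,0]
    - [0,0,0]
    - [0,0,0]
    - [0,0,0]
    - [0,0,0]

```text
time_s: 30.2
tcp_pos: [561.6, -8.8, 148.7]
ee_rot: [180.0, -0.1, -179.9]
force: [-0.0, 0.4, -0.7]
opening: 13.5
```

play_rows:
  jaw: [0.05,0.05,0.05,0.05,0.05,0.05,0.05]
  delta_pos:
    - [0,0,-0.004]
    - [0,0,-0.007]
    - [0,0,-0.01]
    - [0,0,-0.011]
    - [0,0,-0.012]
    - [0,0,-0.012]
    - [0,0,-0.012]
  rotation:
    - [0,0,0]
    - [0,0,0]
    - [0,0,0]
    - [0,0,0]
    - [0,0,0]
    - [0,0,0]
    - [0,0,0]

```text
time_s: 31.08
tcp_pos: [561.7, -8.9, 138.0]
ee_rot: [180.0, -0.0, -179.9]
force: [-4.1, 1.8, 5.5]
opening: 13.3
```

play_rows:
  jaw: [0.35,0.35,0.35,0.35,0.35,0.35,0.35,0.35,0.35]
  delta_pos:
    - [0,0,0.001]
    - [0,0,0.001]
    - [0,0,0.001]
    - [0,0,0.05]
    - [0,0,0.083]
    - [0.0274,0.0539,0.083]
    - [0.0274,0.0539,0.083]
    - [0.0274,0.0539,0.083]
    - [0.0274,0.0539,0.083]
  rotation:
    - [0,0,0]
    - [0,0,0]
    - [0,0,0]
    - [0,0,0]
    - [0,0,0]
    - [0,0,0]
    - [0,0,0]
    - [0,0,0]
    - [0,0,0]

```text
time_s: 32.2
tcp_pos: [588.7, 44.2, 219.6]
ee_rot: [-180.0, -0.1, -179.9]
force: [-1.0, -0.4, -0.0]
opening: 33.0
```

```bash
python3 - <<'E'
from look import *
look('w10',dict(N=(471.6,48.8),W=(499.3,-6.7),M=(532,45),E=(567.3,96.4),S=(595.4,41.2),f=(505.8,100.3),g=(561.1,-10.4)))
snap('scene','s10');snap('top','t10')
im=cv2.imread('pics/w10.png')[20:260,160:410]; im2=cv2.imread('pics/s10.png')[180:290,220:370]
cv2.imwrite('pics/z10.png',cv2.resize(im,None,fx=2.4,fy=2.4,interpolation=2)); cv2.imwrite('pics/sz10.png',cv2.resize(im2,None,fx=5,fy=5,interpolation=2))
E
```

```text
32.2 [588.73  44.18 219.62] [-1.7998e+02 -7.0000e-02 -1.7993e+02] [-1.  -0.4 -0. ]
rim [533.55  45.03] 0.16 69 free [533.6   45.07  92.56]
N free [471.3  48.8  29.7] sd 0.28 n 62 r30 [471.2  48.8] sd 0.28
W free [499.1  -6.7  29.8] sd 0.44 n 56 r30 [499.   -6.7] sd 0.42
M free [532.   45.3  29.6] sd 0.26 n 71 r30 [532.   45.3] sd 0.26
E free [567.3  96.4  29.9] sd 0.30 n 67 r30 [567.3  96.4] sd 0.30
S free [595.3  41.   30. ] sd 0.31 n 68 r30 [595.3  41. ] sd 0.31
f free [505.8 100.1  29.7] sd 0.29 n 69 r30 [505.8 100.1] sd 0.29
g free [560.8  -9.9  29.9] sd 0.28 n 63 r30 [560.8  -9.9] sd 0.28
```

View pics/z10.png

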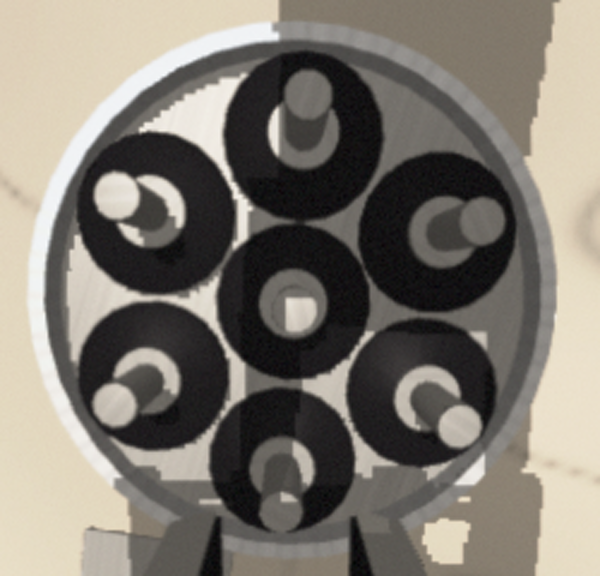

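View pics/sz10.png

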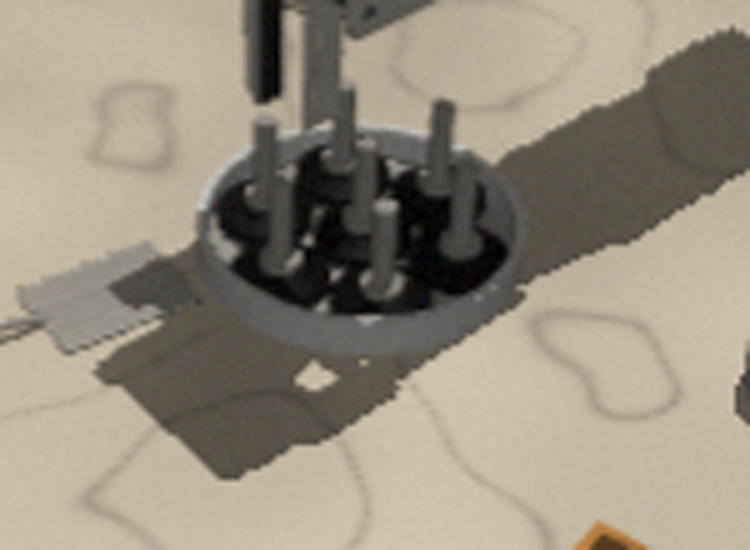

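View pics/t10.png

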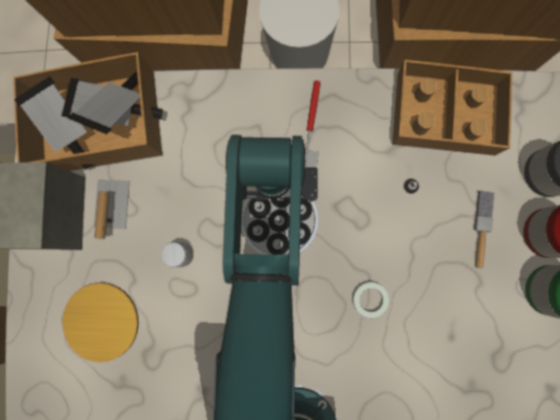

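All seven bases read flat, with neighbours at least 60.8 mm apart, and the arm is clear. I'm handing in now.

```bash
python3 -c "
from rig import arm
print(arm.job_done())"
```

```text
the job is handed in; nothing more can be done
None
```

All seven large feet are in the tin, one in the middle and six round it, and I handed the job in at about 32 s of the 72 s allowed. I shifted the four ring feet to open two opposite gaps and re-centred the middle foot. I then set the two table feet down vertically into the gaps.

**Fit:** In the last wrist picture the seven bases have fitted radii of 29.6–30.0 mm. The ring feet sit about 61–62.5 mm from the tin's centre, and every centre spacing I checked was at least 60.8 mm, so no base overlaps or rides on another. The scene view shows all the studs upright.

**Other objects:** The small foot and the other things look unmoved in the top view. The arm hides part of the scraper there, and I did not measure those positions again.

**Disagreements in the checks:**
- **Camera offset:** The wrist camera read about 1.5 mm off the tool in y. I corrected for this after the first shift, which had nudged the middle foot.
- **Middle foot:** It ended about 1.5 mm off the tin's centre, within the play, and I left it there.
- **Last foot:** I felt about 4 N sideways and 5.5 N up when seating it. Its height matched floor contact and the picture afterwards was clean.

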